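# Unlock the supply holder and stack the restock set in it

### The job

Keeping it level, lift the locking bar straight up out of the two tall brackets over the holder's bay and lay it in the low pair of brackets beside the bay. Then stack the restock set upright in the bay, each piece centred on what is below: first the flat carton, lengthwise across the two black ledges, on it the taller cotton-roll carton, lengthwise too, and on top the small open card bin, mouth up and squared with the cartons. Leave the tub, the stapler and the bottle where they are.

Things in the scene. Friction and masses are not known exactly. Their poses are not given: they have to be found in the camera images.
- holder: Fixed grey holder, plate 6 mm thick, 178 mm in y, from x = -39 to +93 mm. Origin: on the worktop under the middle of the bay; x points towards the low brackets (robot's right), y along the bay, z up. Steel U brackets (8 mm thick) at y = +80 and -80: tall lock pair at x = 0 (slot 24 mm wide in x, bottom z = 60, top 85 mm), low parking pair at x = 62 (slot 28 mm wide, bottom z = 12, top 34 mm).
- bay (a point): Middle of the bay: midway between two black-topped ledges (each 72 x 30 mm, top 30 mm above the worktop, centres at y = +56 and -56 mm), at the height of their tops; between the ledges only the plate. 152 mm free between the lock brackets. Axes as the holder's. The stack stands across both ledges, the cartons' length along the holder's y.
- park (a point): Midway between the two parking brackets at the height of their slot bottoms (62 mm beside the middle of the bay, 12 mm above the worktop, 6 mm above the plate); axes as the holder's. The parked bar's origin comes here.
- bar: Loose aluminium bar 14 x 14 mm, 0.18 kg, 210 mm long over black end caps (20 x 20 mm, inner faces at y = +-97 mm); black grip sleeve 20 x 20 x 70 mm at its middle. Origin: centre of the bar's underside (sleeve from 3 mm below to 17 mm above it); y along the bar, z up. At the start it lies in the lock brackets, underside 60 mm above the worktop; rises 25 mm to clear them.
- flat_carton: Low flat white and red carton, 68 (x) x 131 (y) x 32 (z) mm, about 0.1 kg, rigid. Origin: centre of its underside; y along its length, which at the start points roughly to or from the robot, z up. Grasp across its 68 mm width. Lies at the worktop's front edge, one end may stick out over it a little.
- roll_carton: White carton with a blue band, 60 (x) x 101 (y) x 55 (z) mm, about 0.08 kg, rigid. Origin: centre of its underside; y along its length, which at the start points roughly to or from the robot, z up. Stands on the worktop near its front edge.
- paper_bin: Small open-topped brown card bin, 50 (x) x 60 (y) x 87 (z) mm, walls 2 mm, rigid, about 0.1 kg. Origin: centre of its underside; y along its 60 mm side, z up. Grasp across its 50 mm width from outside. Starts on the worktop near its front edge. A magnifier lamp hangs behind the leftmost starting place, from x = 0.55 m on, its underside 0.4 m above the worktop.
- tub: Bystander: round yellow tub with lid, 89 mm across, 52 mm high; origin at the centre of its underside. Not to be moved.
- stapler: Bystander: small black and grey stapler, 26 x 105 x 31 mm; origin at the centre of its underside, y along its length. Not to be moved.
- bottle: Bystander: orange-red bottle with white cap, 68 mm across, 250 mm high; origin at the centre of its underside. Not to be moved.

How it is judged:
On the way, in this order (a step that is already met when the one before it is completed fails the run):
1. the bar lies in the parking brackets (x of bar in the frame of park between -0.012 and 0.012 m and y of bar in the frame of park between -0.018 and 0.018 m and z of bar in the frame of park between -0.006 and 0.006 m and angle between the y axis of bar and the y axis of holder, either way round below 0.15 rad), for 0.2 s.
2. the flat carton lies on the ledges (all of step 1 and x of flat_carton in the frame of bay between -0.013 and 0.013 m and y of flat_carton in the frame of bay between -0.013 and 0.013 m and z of flat_carton in the frame of bay between -0.005 and 0.005 m and angle between the y axis of flat_carton and the y axis of holder, either way round below 0.18 rad and angle between flat_carton's own z axis and vertical below 0.08 rad), for 0.2 s.
3. the cotton-roll carton stands on the flat carton (all of step 2 and x of roll_carton in the frame of flat_carton between -0.013 and 0.013 m and y of roll_carton in the frame of flat_carton between -0.013 and 0.013 m and z of roll_carton in the frame of flat_carton between 0.0275 and 0.0375 m and angle between the y axis of roll_carton and the y axis of flat_carton, either way round below 0.2 rad and angle between roll_carton's own z axis and vertical below 0.08 rad), for 0.2 s.
4. the card bin stands on the cotton-roll carton (all of step 3 and x of paper_bin in the frame of roll_carton between -0.013 and 0.013 m and y of paper_bin in the frame of roll_carton between -0.013 and 0.013 m and z of paper_bin in the frame of roll_carton between 0.0505 and 0.0605 m and (angle between the y axis of paper_bin and the y axis of roll_carton, either way round below 0.25 rad or angle between the x axis of paper_bin and the y axis of roll_carton, either way round below 0.25 rad) and angle between paper_bin's own z axis and vertical below 0.08 rad), for 0.2 s.
At the end, for the whole second after the job is handed in: Bar in both parking brackets (12 mm across, 18 mm along, 6 mm high, 0.15 rad). Flat carton on the ledges, cotton-roll carton on it, card bin on top: each centred within 13 mm each way, seated within 5 mm, upright within 0.08 rad, lined up within 0.18 to 0.25 rad. All released, at rest (all of step 4 and linear speed of each of bar, flat_carton, roll_carton, paper_bin below 0.02 m/s); the robot touches nothing.
It fails at once if the bar is tipped more than about 20 degrees from level (angle between bar's own y axis and vertical below 1.22 rad or angle between bar's own y axis and vertical above 1.92 rad).
It fails at once if a bystander (tub, stapler, bottle) is moved by more than 30 mm (distance of any of tub, stapler, bottle from where it was at the start of the episode above 0.03 m).
It also fails if it takes over 83 s, if anything falls off the work surface, if the arm or the gripper's body presses on something with over 40 N, if the wrist force passes 120 N, or if a joint passes its speed limit or range.

### The arm

A 6-joint arm with a two-finger parallel gripper is mounted at the origin on a cart in front of the work surface, level with it; the furniture and walls round the work are solid. World frame = base frame: x ahead of the robot, y to its left, z up, the work surface at z = 0. Lengths are in m, angles in rad, forces in N, time in s.
With the tool pointing down it reaches from about 0.375 to 0.925 m from the base axis. Payload 5.7 kg.
Tool frame: the origin (TCP) lies on the centre line of the jaws, within the pads' length; the fingertips stand 17 mm ahead of it and the grasp point (between the pads) lies 2 mm behind it (robot.tip_extent is the distance from the TCP to the fingertips, in m); z points along the fingers, y is the line along which they close (so a half turn about z gives the same grasp; the last joint's range is limited). The gripper opens to 88 mm and grips with 3 to 60 N. Pads are 20 mm wide; open, the fingers measure 115 mm over their backs; the gripper's body (75 mm by 178 mm) begins 61 mm behind the grasp point.
Start: joints at [-1.254, 0.359, 1.51, -0, 1.272, -0.115], TCP at [0.251, -0.545, 0.24] pointing down, gripper open.
Joint ranges: [-2.97, 2.97], [-1.01, 2.36], [0.21, 2.38], [-0.96, 4.11], [0.2, 2.71], [-2.98, 2.98]. Speed limits (rad/s): [2.39, 2.39, 3.14, 3.14, 3.14, 3.14].

### API

Orientations are given as a unit quaternion [w, x, y, z].
In Python, from station import robot, cams gives the robot as it stands.
- The arm moves only by the tool step_arm, never from a script. Its argument "commands" is a list of rows, each an object with "xyz": the shift along the tool's x, y, z normalised to -1 to 1, where 1 is 0.3 m, a list of three; "delta_rot": the turn, a rotation vector about the tool's x, y, z normalised to -1 to 1, where 1 is 180 degrees, a list of three; "fingers": the opening, from 0 (shut) to 1 (fully open). A call has 1 to 10 rows; each row is the pose to reach, as a shift and turn from the pose commanded when the call began, along the tool's axes at that moment, turning the shorter way round; what a row does not reach only later rows make up. A row lasts 1/12 s, in which the tool goes at most 41.7 mm and 7.16 degrees, less where a joint would pass 70% of its speed; a pose out of reach is approached as far as the arm can. A call with a number of a shift or a turn outside -1 to 1 is refused whole. A call with a gripper value outside its range is refused whole. The fingers move at their own pace and stop on an object; "grip_force" is the grip in N (left out, the last holds). Time passes only in rows, so rows that repeat a pose let the fingers close. It gives the time, the measured TCP pose, the force, the opening and the grip force at its end, in the units of the state.
- robot.read_state(): the state, without advancing time (a new reading comes with each control period).
- cams.snapshot(name): name is "scene" or "top" or "wrist"; returns a dict with "image" (400x640x3 uint8, red, green, blue), "K" (3x3 intrinsics, pixels), "rvec" (rotation vector, rad) and "tvec" (3), from world to camera coordinates, as OpenCV has them. Camera axes: x right, y down, z forward; pixel columns grow to the right and rows downward; lengths in m; the calibration is good to about 2 mm. A picture is of the moment at which its call begins. There is no depth.
- robot.sign_off(): hands the job in; it is judged then, once.
Trained networks look in a picture, given as the dict that the camera call returned (one of the last four; its "shot" number tells which), for a name from the list of things; names that differ only in an ending like _2 or _b are one class to them, and where a whole thing is asked for, a point or a joint stands for the part that bears it (a point fixed in the world has none). Each returns a list of dicts, best first, with "confidence" (0 to 1); they miss things now and then, are a little off and sometimes report something else, mostly with a low value. They report only what shows in the picture. A call takes as long as a camera call.
- cams.cut_out(picture, name): "pixels" (400x640 bool, what is visible of it).
- cams.landmark_of(picture, name): "point" ([x, y, z] in m, in world coordinates, good to about 4 mm: a listed point, or the origin of a listed thing).
The state is a dict: "time_s": time; "joint_pos": joint angles; "qvel": joint speeds; "joint_efforts": joint torques, N m; "ee_pos": TCP position; "eef_rot": TCP orientation; "force": force on the tool from outside, world axes, zero at the start; "torque": the same for the moment, N m; "finger_gap": opening from 0.0 (shut) to 1.0 (fully open); "grasp_force": force on a finger pad.
Only numpy, scipy, OpenCV 4.12 (cv2) and the standard library are available. Lean on these libraries where they do the work, as an engineer would, in place of code of your own. Each camera call takes 0.05 s, during which the arm holds its last target. There are 200 camera calls.

## Working session

There is one attempt and no reset: what is moved stays moved. The work goes in short steps, Python scripts to look and compute and a tool call to move; the robot and the scene stay as the last step left them, time stands still between calls to the robot, and variables do not carry over. Pictures are saved under pics/ and viewed, at most 14 in all, crops included, and the job is handed in when it is done.

Besides the shell and the picture viewer there is one more tool, called as name([rows], argument=value, ...), one row to a line, values as JSON. step_arm: Moves the arm, as the interface text tells. Its arguments: {"type":"object","properties":{"commands":{"type":"array"},"grip_force":{"type":"number"}},"required":["commands"]}

```bash
mkdir -p pics; ls
cat > h.py <<'E'
import numpy as np, cv2
from station import robot, cams
def snap(n,f=None):
    p=cams.snapshot(n)
    if f: cv2.imwrite('pics/'+f,p['image'][:,:,::-1])
    return p
def cam(p):
    R=cv2.Rodrigues(np.array(p['rvec'],float))[0]; t=np.array(p['tvec'],float).ravel()
    return R,t
def ray(p,uv,z):
    R,t=cam(p); d=R.T@np.linalg.solve(np.array(p['K']),[uv[0],uv[1],1]); c=-R.T@t
    return c+d*(z-c[2])/d[2]
def proj(p,X):
    return cv2.projectPoints(np.array(X,float).reshape(-1,3),np.array(p['rvec'],float),np.array(p['tvec'],float),np.array(p['K'],float),None)[0].reshape(-1,2)
E
python3 - <<'E'
from h import *
for n in('top','scene'):
    p=snap(n,n+'0.png'); R,t=cam(p); print(n,(-R.T@t).round(3))
    for k in ['bay','park','holder','bar','flat_carton','roll_carton','paper_bin','tub','stapler','bottle']:
        r=cams.landmark_of(p,k); print(k,[(np.round(a['point'],3),round(a['confidence'],2)) for a in r[:2]])
s=robot.read_state();print(s)
E
```

```text
pics
top [0.357 0.154 1.035]
bay [(array([ 0.555, -0.036,  0.028]), 0.64)]
park [(array([ 0.556, -0.1  ,  0.014]), 0.84)]
holder [(array([ 0.558, -0.039, -0.   ]), 0.88)]
bar [(array([ 0.558, -0.039,  0.063]), 0.87)]
flat_carton [(array([ 0.498,  0.31 , -0.003]), 0.93)]
roll_carton [(array([ 0.495,  0.076, -0.001]), 0.8), (array([ 0.557, -0.039,  0.002]), 0.56)]
paper_bin [(array([0.491, 0.196, 0.004]), 0.83)]
tub [(array([ 0.625,  0.188, -0.001]), 0.81), (array([ 0.557, -0.102,  0.011]), 0.66)]
stapler []
bottle [(array([0.61 , 0.431, 0.002]), 0.87)]
scene [-0.166  0.707  0.667]
bay [(array([ 0.552, -0.038,  0.027]), 0.94), (array([ 0.498,  0.308, -0.002]), 0.69)]
park [(array([ 0.553, -0.1  ,  0.012]), 0.7)]
holder [(array([ 0.558, -0.038, -0.   ]), 0.63)]
bar [(array([ 0.564, -0.043,  0.058]), 0.91)]
flat_carton [(array([ 0.496,  0.31 , -0.003]), 0.91)]
roll_carton [(array([0.497, 0.071, 0.   ]), 0.9)]
paper_bin []
tub [(array([ 0.621,  0.183, -0.003]), 0.69)]
stapler [(array([0.655, 0.065, 0.004]), 0.76)]
bottle [(array([0.605, 0.429, 0.005]), 0.73)]
{'time_s': 1.1, 'joint_pos': array([-1.25407803e+00,  3.58767999e-01,  1.51039483e+00,  1.69142490e-06,
        1.27249021e+00, -1.15097825e-01]), 'qvel': array([-6.37038355e-04, -2.06907602e-04,  2.86859300e-05,  2.45955307e-04,
        2.89325930e-03,  7.33314545e-05]), 'joint_efforts': array([ 1.09061609e-04, -5.15350842e+01, -2.71133012e+01,  6.74917968e-02,
        2.47404428e-02, -1.19887417e-05]), 'ee_pos': array([ 0.25110034, -0.54490546,  0.23964382]), 'eef_rot': array([-3.01225039e-05,  9.76782312e-01,  2.14234252e-01, -2.23450597e-06]), 'force': array([0.05192305, 0.09973716, 0.18517008]), 'torque': array([ 0.03747775, -0.0534114 ,  0.04237702]), 'grasp_force': 0.0, 'finger_gap': 1.0004614564752525}
```

View pics/top0.png

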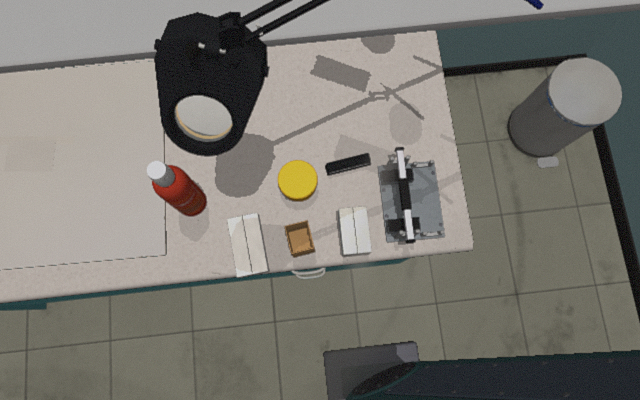

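View pics/scene0.png

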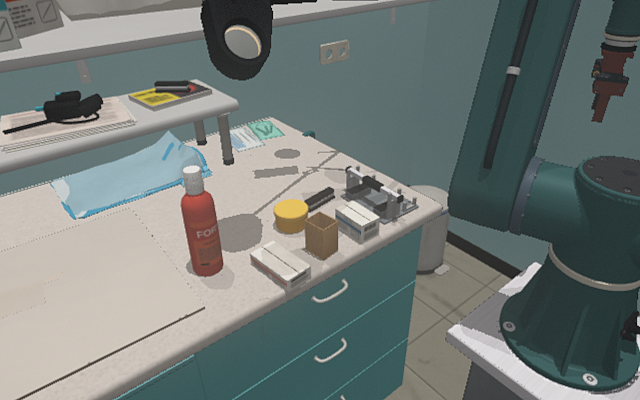

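The top view shows the bar and holder around (408,195), the roll carton at (354,231), the bin at (300,238) and the flat carton at (248,245). The scene view confirms this. Next I'll fit box models to the network masks to get precise poses.

```bash
cat >> h.py <<'E'
from scipy.optimize import minimize
def B(x,y,z0,z1,cx=0,cy=0): # box
    return np.array([[cx+a*x/2,cy+b*y/2,c] for a in(-1,1) for b in(-1,1) for c in(z0,z1)])
M=dict(flat_carton=[B(.068,.131,0,.032)],roll_carton=[B(.060,.101,0,.055)],paper_bin=[B(.05,.06,0,.087)],
 bar=[B(.014,.206,0,.014),B(.02,.07,-.003,.017),B(.02,.008,-.003,.017,0,.101),B(.02,.008,-.003,.017,0,-.101)],
 holder=[B(.132,.178,0,.006,.027,0)])
S=8
def sil(p,parts,x,y,yaw,z):
    c,s=np.cos(yaw),np.sin(yaw); Rz=np.array([[c,-s,0],[s,c,0],[0,0,1]])
    m=np.zeros((400,640),np.uint8)
    for b in parts:
        q=proj(p,b@Rz.T+[x,y,z])
        h=cv2.convexHull(np.round(q*16).astype(np.int32).reshape(-1,1,2)); cv2.fillConvexPoly(m,h,255,cv2.LINE_AA,4)
    return m/255.
def fit(name,pics,masks,x0,z,occ=None):
    def f(v):
        e=0
        for p,m in zip(pics,masks):
            s=sil(p,M[name],v[0]/100,v[1]/100,v[2]/10,z)
            e+=np.abs(s-m).sum()/m.sum()
        return e
    best=None
    for dy in(-1,0,1):
        v0=np.array([x0[0]*100,x0[1]*100,(x0[2])*10+dy])
        r=minimize(f,v0,method='Nelder-Mead',options=dict(initial_simplex=v0+np.array([[0,0,0],[.6,0,0],[0,.6,0],[0,0,1]]),xatol=.01,fatol=1e-4))
        if best is None or r.fun<best.fun: best=r
    return np.array([best.x[0]/100,best.x[1]/100,best.x[2]/10]),best.fun
E
cat > meas.py <<'E'
from h import *
P=[snap('top'),snap('scene')]
for k,x0,z in [('flat_carton',(.498,.31,0),0),('roll_carton',(.496,.074,0),0),('paper_bin',(.491,.196,0),0),('bar',(.558,-.039,0),.06),('holder',(.558,-.039,-1.57),0)]:
    for ps in (P[:1],P[1:],P):
        ms=[]
        for p in ps:
            r=cams.cut_out(p,k)
            if r: ms.append((p,r[0]['pixels'].astype(float)))
        if not ms: print(k,'none');continue
        v,e=fit(k,[m[0] for m in ms],[m[1] for m in ms],x0,z)
        print(k,len(ms),v.round(4),round(e,3),[int(m[1].sum()) for m in ms])
E
python3 meas.py
```

```text
flat_carton 1 [ 0.493   0.3049 -1.4807] 0.06 [2045]
flat_carton 1 [ 0.4944  0.3095 -1.496 ] 0.074 [1831]
flat_carton 2 [0.4941 0.3066 1.6665] 0.165 [2045, 1831]
roll_carton 1 [ 0.4953  0.0721 -1.5939] 0.095 [1420]
roll_carton 1 [ 0.4953  0.0766 -1.6777] 0.096 [1330]
roll_carton 2 [ 0.4967  0.073  -1.6164] 0.224 [1420, 1330]
paper_bin 1 [0.4887 0.19   0.3675] 0.274 [849]
paper_bin 1 [ 0.4886  0.1945 -0.0685] 0.103 [1400]
paper_bin 2 [0.4895 0.1929 0.2081] 0.389 [849, 1400]
bar 1 [ 0.5597 -0.0424  1.54  ] 0.368 [776]
bar 1 [ 0.5588 -0.0354  1.5165] 0.314 [520]
bar 2 [ 0.5596 -0.0411  1.5384] 0.764 [776, 520]
holder 1 [ 0.5573 -0.0394 -1.5989] 0.221 [3975]
holder 1 [ 0.5607 -0.0421 -1.587 ] 0.497 [1455]
holder 2 [ 0.5591 -0.0401 -1.6047] 0.737 [3975, 1455]
```

step_arm([
  {"xyz":[0.82,-0.55,0],"delta_rot":[0,0,0.147],"fingers":1},
  {"xyz":[0.82,-0.55,0],"delta_rot":[0,0,0.147],"fingers":1},
  {"xyz":[0.82,-0.55,0],"delta_rot":[0,0,0.147],"fingers":1},
  {"xyz":[0.82,-0.55,0],"delta_rot":[0,0,0.147],"fingers":1},
  {"xyz":[0.82,-0.55,0],"delta_rot":[0,0,0.147],"fingers":1},
  {"xyz":[0.82,-0.55,0],"delta_rot":[0,0,0.147],"fingers":1},
  {"xyz":[0.82,-0.55,0],"delta_rot":[0,0,0.147],"fingers":1},
  {"xyz":[0.82,-0.55,0],"delta_rot":[0,0,0.147],"fingers":1},
  {"xyz":[0.82,-0.55,0],"delta_rot":[0,0,0.147],"fingers":1},
])

```text
time_s: 2.95
ee_pos: [0.4064, -0.2899, 0.2398]
eef_rot: [-0.0, 1.0, -0.013, 0.0]
force: [-0.3, -0.3, -1.3]
finger_gap: 1.001
grasp_force: 0.0
```

```bash
cat >> h.py <<'E'
from scipy.spatial.transform import Rotation as Ro
def rot(q): return Ro.from_quat([q[1],q[2],q[3],q[0]])
def plan(x,y,z,yaw):
    """normalised shift and turn to a TCP pose, tool down, tool-y axis at world angle yaw-90deg (tool x at yaw)"""
    s=robot.read_state(); r=rot(s['eef_rot'])
    t=Ro.from_matrix(np.array([[np.cos(yaw),np.sin(yaw),0],[np.sin(yaw),-np.cos(yaw),0],[0,0,-1]]))
    d=np.array([x,y,z])-s['ee_pos']
    sh=r.inv().apply(d)/.3; dr=(r.inv()*t).as_rotvec()/np.pi
    print('t',round(s['time_s'],2),'at',s['ee_pos'].round(4),'yaw',round(np.arctan2(*r.as_matrix()[[1,0],0]),4),'shift',sh.round(4),'turn',dr.round(4),'rows',round(np.linalg.norm(d)/.0417,1))
E
python3 -c "
from h import *
plan(.559,-.04,.24,-.03)"
```

```text
t 2.95 at [ 0.4064 -0.2899  0.2398] yaw -0.0257 shift [ 4.870e-01 -8.458e-01 -3.000e-04] turn [-0.0001 -0.0001  0.0014] rows 7.0
```

step_arm([
  {"xyz":[0.487,-0.846,0],"delta_rot":[0,0,0],"fingers":0.6},
  {"xyz":[0.487,-0.846,0],"delta_rot":[0,0,0],"fingers":0.6},
  {"xyz":[0.487,-0.846,0],"delta_rot":[0,0,0],"fingers":0.6},
  {"xyz":[0.487,-0.846,0],"delta_rot":[0,0,0],"fingers":0.6},
  {"xyz":[0.487,-0.846,0],"delta_rot":[0,0,0],"fingers":0.6},
  {"xyz":[0.487,-0.846,0],"delta_rot":[0,0,0],"fingers":0.6},
  {"xyz":[0.487,-0.846,0],"delta_rot":[0,0,0],"fingers":0.6},
  {"xyz":[0.487,-0.846,0],"delta_rot":[0,0,0],"fingers":0.6},
  {"xyz":[0.487,-0.846,0],"delta_rot":[0,0,0],"fingers":0.6},
])

```text
time_s: 3.7
ee_pos: [0.5603, -0.0427, 0.2395]
eef_rot: [0.0, 1.0, -0.014, 0.0]
force: [0.2, -1.0, 0.4]
finger_gap: 0.603
grasp_force: 0.0
```

Run:
```python
from h import *
p=snap('wrist','w1.png'); R,t=cam(p); print((-R.T@t).round(3))
for k in ['bar','bay','park','holder']:
    print(k,[(np.round(a['point'],4),round(a['confidence'],2)) for a in cams.landmark_of(p,k)[:2]])
r=cams.cut_out(p,'bar')
if r: print(fit('bar',[p],[r[0]['pixels'].astype(float)],(.558,-.039,-1.6),.06))
plan(.559,-.04,.07,-.03)
```

```text
[ 0.625 -0.045  0.385]
bar [(array([ 0.5588, -0.0367,  0.0581]), 0.95)]
bay [(array([ 0.5593, -0.0339,  0.0296]), 0.68)]
park [(array([ 0.5559, -0.0977,  0.0124]), 0.95)]
holder [(array([ 0.5572, -0.038 ,  0.0029]), 0.79)]
(array([ 0.55752301, -0.0420363 , -1.59650825]), np.float64(0.13699398588444028))
t 4.0 at [ 0.5585 -0.0445  0.2397] yaw -0.0324 shift [ 0.0013 -0.0153  0.5656] turn [ 0.0001  0.0001 -0.0008] rows 4.1
```

View pics/w1.png

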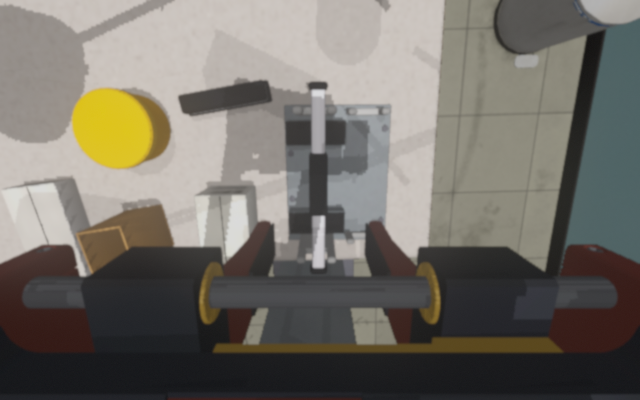

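The wrist view shows the bar running down column 318 (caps at rows 84 and 270, sleeve rows 153–215) and the plate from column 285 to 391.

Run:
```python
from h import *
p=snap('wrist'); g=cv2.cvtColor(p['image'],cv2.COLOR_RGB2GRAY).astype(int)
for r in (90,110,165,185,205): print(r,g[r,280:330:1].tolist() if r in(110,185) else '')
print('col',g[75:100,317].tolist(),g[145:160,317].tolist(),g[208:222,317].tolist(),g[262:280,318].tolist())
for uv,z in [((318,84),.07),((318,270),.077),((318.5,153),.077),((318.5,215),.077),((285,105),.006),((390.5,105),.006),((285,220),.006),((388,220),.006)]:
    print(uv,ray(p,uv,z).round(4))
import collections
# predicted projections of model given holder pose
for yaw in(-1.6,):
    print(proj(p,[[.5575,-.042,.077]]).round(1))
```

```text
90 
110 [128, 122, 110, 101, 100, 100, 99, 100, 99, 101, 105, 112, 118, 119, 119, 118, 117, 115, 109, 101, 99, 111, 124, 129, 130, 131, 132, 132, 132, 139, 153, 164, 168, 169, 170, 171, 170, 170, 169, 168, 167, 162, 147, 128, 113, 107, 110, 114, 117, 117]
165 
185 [182, 182, 182, 180, 172, 155, 140, 138, 140, 141, 143, 143, 144, 144, 144, 145, 146, 147, 139, 122, 111, 109, 109, 110, 110, 107, 99, 81, 64, 58, 56, 57, 58, 57, 57, 57, 56, 57, 57, 57, 57, 57, 55, 57, 65, 96, 130, 150, 156, 157]
205 
col [197, 195, 189, 174, 140, 96, 70, 66, 67, 66, 67, 93, 149, 195, 214, 219, 220, 219, 220, 219, 212, 196, 178, 171, 170] [169, 169, 169, 169, 168, 158, 129, 87, 60, 54, 55, 54, 53, 55, 54] [58, 58, 58, 58, 60, 74, 112, 148, 165, 169, 169, 169, 169, 169] [201, 201, 199, 187, 150, 96, 60, 56, 56, 57, 61, 71, 74, 71, 65, 62, 62, 65]
(318, 84) [ 0.6584 -0.0472  0.07  ]
(318, 270) [ 0.4574 -0.0404  0.077 ]
(318.5, 153) [ 0.5906 -0.0455  0.077 ]
(318.5, 215) [ 0.5234 -0.0432  0.077 ]
(285, 105) [ 0.6426 -0.0061  0.006 ]
(390.5, 105) [ 0.6384 -0.1349  0.006 ]
(285, 220) [0.4947 0.003  0.006 ]
(388, 220) [ 0.4901 -0.1355  0.006 ]
[[316.3 184.4]]
```

Run:
```python
from h import *
im=cv2.imread('pics/w1.png')[75:255,265:415]
cv2.imwrite('pics/c1.png',cv2.resize(im,None,fx=3.3,fy=3.3,interpolation=cv2.INTER_CUBIC))
```

```text
(no output)
```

View pics/c1.png

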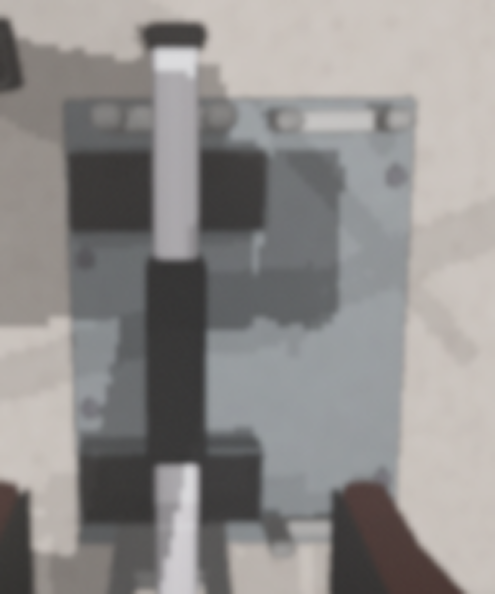

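Run:
```python
from h import *
p=snap('wrist'); a=cv2.imread('pics/w1.png',0).astype(np.float32); b=cv2.cvtColor(p['image'],cv2.COLOR_RGB2GRAY).astype(np.float32)
sl=(slice(80,230),slice(275,400)); d,_=cv2.phaseCorrelate(a[sl],b[sl]); print(d)
for n,cs,z in [('far ledge',[(68,153),(265,150),(265,230),(72,230)],.03),('near ledge',[(80,458),(262,455),(262,520),(82,522)],.03),('tallposts',[(105,118),(218,117)],.085),('park in',[(303,120),(375,119)],.034),('park out',[(275,120),(413,118)],.034),('bar far',[(153,150),(199,150)],.074),('slv',[(148,360),(206,360)],.077)]:
    q=[ray(p,(c[0]/3.3+265+d[0],c[1]/3.3+75+d[1]),z)[:2] for c in cs]
    print(n,np.round(q,4).tolist(),'mid',np.mean(q,0).round(4))
```

```text
(-0.42843118126508273, -0.6894988937828685)
far ledge [[0.6242, -0.0075], [0.6229, -0.0767], [0.5952, -0.0764], [0.5974, -0.0073]] mid [ 0.6099 -0.042 ]
near ledge [[0.5119, -0.0052], [0.5108, -0.0743], [0.4846, -0.074], [0.486, -0.0045]] mid [ 0.4983 -0.0395]
tallposts [[0.6337, -0.0252], [0.6329, -0.0584]] mid [ 0.6333 -0.0418]
park in [[0.6325, -0.0896], [0.6321, -0.1144]] mid [ 0.6323 -0.102 ]
park out [[0.6329, -0.0799], [0.632, -0.1275]] mid [ 0.6324 -0.1037]
bar far [[0.6242, -0.0386], [0.6237, -0.0528]] mid [ 0.6239 -0.0457]
slv [[0.5589, -0.0345], [0.5583, -0.0531]] mid [ 0.5586 -0.0438]
```

```bash
python3 -c "
from h import *
plan(.557,-.0435,.073,-.027)"
```

```text
t 4.1 at [ 0.5587 -0.044   0.2398] yaw -0.0318 shift [-0.0057 -0.0016  0.5559] turn [ 0.      0.     -0.0015] rows 4.0
```

step_arm([
  {"xyz":[-0.005,-0.0015,0.13],"delta_rot":[0,0,-0.0015],"fingers":0.6},
  {"xyz":[-0.005,-0.0015,0.26],"delta_rot":[0,0,-0.0015],"fingers":0.6},
  {"xyz":[-0.005,-0.0015,0.37],"delta_rot":[0,0,-0.0015],"fingers":0.6},
  {"xyz":[-0.005,-0.0015,0.46],"delta_rot":[0,0,-0.0015],"fingers":0.6},
  {"xyz":[-0.005,-0.0015,0.52],"delta_rot":[0,0,-0.0015],"fingers":0.6},
  {"xyz":[-0.005,-0.0015,0.555],"delta_rot":[0,0,-0.0015],"fingers":0.6},
  {"xyz":[-0.005,-0.0015,0.555],"delta_rot":[0,0,-0.0015],"fingers":0.6},
  {"xyz":[-0.005,-0.0015,0.555],"delta_rot":[0,0,-0.0015],"fingers":0.6},
])

```text
time_s: 4.77
ee_pos: [0.5577, -0.0426, 0.0734]
eef_rot: [-0.0, 1.0, -0.013, -0.0]
force: [0.1, -0.4, -0.0]
finger_gap: 0.599
grasp_force: 0.0
```

step_arm([
  {"xyz":[0,0,0],"delta_rot":[0,0,0],"fingers":0},
  {"xyz":[0,0,0],"delta_rot":[0,0,0],"fingers":0},
  {"xyz":[0,0,0],"delta_rot":[0,0,0],"fingers":0},
  {"xyz":[0,0,0],"delta_rot":[0,0,0],"fingers":0},
  {"xyz":[0,0,0],"delta_rot":[0,0,0],"fingers":0},
  {"xyz":[0,0,0],"delta_rot":[0,0,0],"fingers":0},
  {"xyz":[0,0,0],"delta_rot":[0,0,0],"fingers":0},
  {"xyz":[0,0,0],"delta_rot":[0,0,0],"fingers":0},
], grip_force=40)

```text
time_s: 5.43
ee_pos: [0.5579, -0.0422, 0.0737]
eef_rot: [-0.0, 1.0, -0.013, 0.0]
force: [-1.2, 0.5, 6.3]
finger_gap: 0.224
grasp_force: 40.0
```

step_arm([
  {"xyz":[0,0,-0.03],"delta_rot":[0,0,0],"fingers":0},
  {"xyz":[0,0,-0.07],"delta_rot":[0,0,0],"fingers":0},
  {"xyz":[0,0,-0.11],"delta_rot":[0,0,0],"fingers":0},
  {"xyz":[0,0,-0.15],"delta_rot":[0,0,0],"fingers":0},
  {"xyz":[0,0,-0.18],"delta_rot":[0,0,0],"fingers":0},
  {"xyz":[0,0.05,-0.18],"delta_rot":[0,0,0],"fingers":0},
  {"xyz":[0,0.11,-0.18],"delta_rot":[0,0,0],"fingers":0},
  {"xyz":[0,0.17,-0.18],"delta_rot":[0,0,0],"fingers":0},
  {"xyz":[0,0.2,-0.18],"delta_rot":[0,0,0],"fingers":0},
  {"xyz":[0,0.2,-0.18],"delta_rot":[0,0,0],"fingers":0},
])

```text
time_s: 6.27
ee_pos: [0.5561, -0.1039, 0.1273]
eef_rot: [0.0, 1.0, -0.014, 0.0]
force: [-0.1, -0.2, -1.9]
finger_gap: 0.224
grasp_force: 40.0
```

Run:
```python
from h import *
s=robot.read_state()
p=snap('wrist')
im=p['image'][60:290,250:430,::-1]
cv2.imwrite('pics/c2.png',cv2.resize(im,None,fx=2.6,fy=2.6,interpolation=cv2.INTER_CUBIC))
np.savez('c2.npz',**{k:p[k] for k in('K','rvec','tvec')})
plan(.5564,-.102,.026,-.027)
```

```text
t 6.32 at [ 0.5559 -0.1028  0.1271] yaw -0.0271 shift [ 0.0017 -0.0025  0.3371] turn [-0.0001  0.0001 -0.    ] rows 2.4
```

View pics/c2.png

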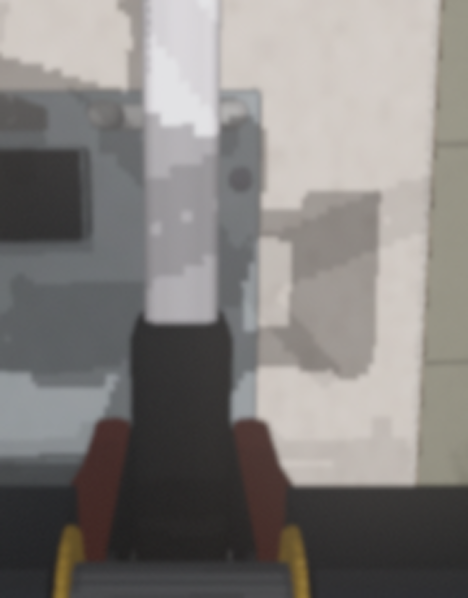

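The bar sits over the parking bracket. In the crop the far bracket's posts are at about columns 90 and 248, and the bar spans 146–220.

Run:
```python
from h import *
p=dict(np.load('c2.npz'))
f=lambda c,z: ray(p,(c[0]/2.6+250,c[1]/2.6+60),z).round(4)
print(f((90,113),.034),f((248,113),.034),f((146,113),.127),f((220,113),.127),f((83,150),.03),f((83,240),.03))
```

```text
[ 0.6343 -0.0801  0.034 ] [ 0.633  -0.1267  0.034 ] [ 0.6289 -0.1004  0.127 ] [ 0.6286 -0.1137  0.127 ] [ 0.6238 -0.0769  0.03  ] [ 0.5966 -0.0753  0.03  ]
```

step_arm([
  {"xyz":[0.002,-0.008,0.08],"delta_rot":[0,0,0],"fingers":0},
  {"xyz":[0.002,-0.008,0.16],"delta_rot":[0,0,0],"fingers":0},
  {"xyz":[0.002,-0.008,0.21],"delta_rot":[0,0,0],"fingers":0},
  {"xyz":[0.002,-0.008,0.25],"delta_rot":[0,0,0],"fingers":0},
  {"xyz":[0.002,-0.008,0.28],"delta_rot":[0,0,0],"fingers":0},
  {"xyz":[0.002,-0.008,0.3],"delta_rot":[0,0,0],"fingers":0},
  {"xyz":[0.002,-0.008,0.315],"delta_rot":[0,0,0],"fingers":0},
  {"xyz":[0.002,-0.008,0.325],"delta_rot":[0,0,0],"fingers":0},
  {"xyz":[0.002,-0.008,0.33],"delta_rot":[0,0,0],"fingers":0},
  {"xyz":[0.002,-0.008,0.33],"delta_rot":[0,0,0],"fingers":0},
])

```text
time_s: 7.15
ee_pos: [0.557, -0.0999, 0.0283]
eef_rot: [-0.0, 1.0, -0.013, 0.0]
force: [-0.1, -0.4, -2.2]
finger_gap: 0.219
grasp_force: 40.0
```

step_arm([
  {"xyz":[0,0,0.004],"delta_rot":[0,0,0],"fingers":0},
  {"xyz":[0,0,0.006],"delta_rot":[0,0,0],"fingers":0},
  {"xyz":[0,0,0.006],"delta_rot":[0,0,0],"fingers":0},
])

```text
time_s: 7.4
ee_pos: [0.5569, -0.1, 0.0266]
eef_rot: [0.0, 1.0, -0.013, 0.0]
force: [0.2, -0.8, -2.0]
finger_gap: 0.225
grasp_force: 40.0
```

step_arm([
  {"xyz":[0,0,0],"delta_rot":[0,0,0],"fingers":0.45},
  {"xyz":[0,0,0],"delta_rot":[0,0,0],"fingers":0.45},
  {"xyz":[0,0,0],"delta_rot":[0,0,0],"fingers":0.45},
  {"xyz":[0,0,0],"delta_rot":[0,0,0],"fingers":0.45},
  {"xyz":[0,0,-0.1],"delta_rot":[0,0,0],"fingers":0.45},
  {"xyz":[0,0,-0.2],"delta_rot":[0,0,0],"fingers":0.45},
  {"xyz":[0,0,-0.33],"delta_rot":[0,0,0],"fingers":0.45},
  {"xyz":[0,0,-0.46],"delta_rot":[0,0,0],"fingers":0.45},
  {"xyz":[0,0,-0.6],"delta_rot":[0,0,0],"fingers":0.45},
  {"xyz":[0,0,-0.72],"delta_rot":[0,0,0],"fingers":0.45},
])

```text
time_s: 8.23
ee_pos: [0.5567, -0.0999, 0.2452]
eef_rot: [0.0, 1.0, -0.013, 0.001]
force: [0.9, -1.6, -0.3]
finger_gap: 0.449
grasp_force: 0.0
```

Run:
```python
from h import *
for n in('wrist','scene'):
    p=snap(n,'b_'+n+'.png')
    for k in('bar','park'): print(k,[(np.round(a['point'],4),round(a['confidence'],2)) for a in cams.landmark_of(p,k)[:1]])
    r=cams.cut_out(p,'bar'); print(fit('bar',[p],[r[0]['pixels'].astype(float)],(.556,-.102,-1.6),.012)) if r else 0
plan(.494,.308,.24,.09)
```

```text
bar [(array([ 0.5574, -0.097 ,  0.01  ]), 0.8)]
park [(array([ 0.5568, -0.1012,  0.0128]), 0.75)]
(array([ 0.55660075, -0.10042567, -1.60291004]), np.float64(0.18274111675126903))
bar [(array([ 0.5626, -0.1034,  0.013 ]), 0.56)]
park [(array([ 0.5535, -0.0984,  0.0156]), 0.64)]
(array([ 0.55872645, -0.09605487, -1.64764051]), np.float64(0.6770552020280408))
t 8.63 at [ 0.5555 -0.0995  0.2403] yaw -0.0253 shift [-0.2393 -1.3528  0.0036] turn [-0.0004  0.0012 -0.0367] rows 9.9
```

View pics/b_wrist.png

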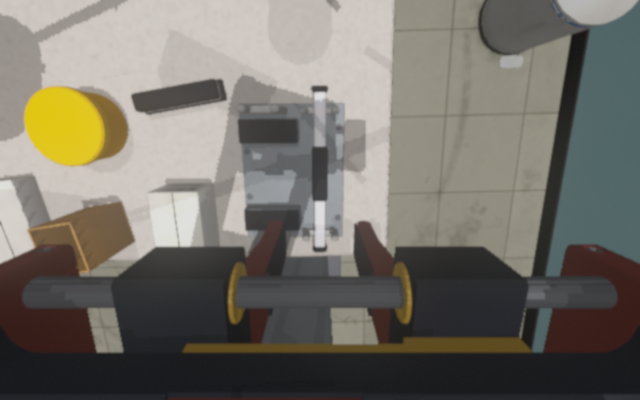

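The bar lies in the parking slots (column 320, rows 88–248). Next is the flat carton.

step_arm([
  {"xyz":[-0.15,-0.65,0.06],"delta_rot":[0,0,-0.037],"fingers":1},
  {"xyz":[-0.15,-0.65,0.06],"delta_rot":[0,0,-0.037],"fingers":1},
  {"xyz":[-0.15,-0.65,0.06],"delta_rot":[0,0,-0.037],"fingers":1},
  {"xyz":[-0.15,-0.65,0.06],"delta_rot":[0,0,-0.037],"fingers":1},
  {"xyz":[-0.15,-0.65,0.06],"delta_rot":[0,0,-0.037],"fingers":1},
  {"xyz":[-0.15,-0.65,0.06],"delta_rot":[0,0,-0.037],"fingers":1},
])

```text
time_s: 9.13
ee_pos: [0.5133, 0.1013, 0.2221]
eef_rot: [-0.001, 0.999, 0.048, -0.003]
force: [0.7, 0.5, -0.8]
finger_gap: 0.864
grasp_force: 0.0
```

```bash
python3 -c "
from h import *
plan(.45,.305,.2,.09)"
```

```text
t 9.13 at [0.5133 0.1013 0.2221] yaw 0.0951 shift [-0.1453 -0.6959  0.0765] turn [-0.0009  0.0017  0.0016] rows 5.1
```

step_arm([
  {"xyz":[-0.145,-0.69,0.075],"delta_rot":[0,0,0],"fingers":1},
  {"xyz":[-0.145,-0.69,0.075],"delta_rot":[0,0,0],"fingers":1},
  {"xyz":[-0.145,-0.69,0.075],"delta_rot":[0,0,0],"fingers":1},
  {"xyz":[-0.145,-0.69,0.075],"delta_rot":[0,0,0],"fingers":1},
  {"xyz":[-0.145,-0.69,0.075],"delta_rot":[0,0,0],"fingers":1},
  {"xyz":[-0.145,-0.69,0.075],"delta_rot":[0,0,0],"fingers":1},
  {"xyz":[-0.145,-0.69,0.075],"delta_rot":[0,0,0],"fingers":1},
  {"xyz":[-0.145,-0.69,0.075],"delta_rot":[0,0,0],"fingers":1},
])

```text
time_s: 9.8
ee_pos: [0.4544, 0.2975, 0.2009]
eef_rot: [0.001, 0.999, 0.046, -0.001]
force: [0.9, -0.2, 0.7]
finger_gap: 1.0
grasp_force: 0.0
```

Run:
```python
from h import *
p=snap('wrist','w3.png')
for k in('flat_carton','paper_bin'):
    r=cams.cut_out(p,k); print(k,[(np.round(a['point'],4),round(a['confidence'],2)) for a in cams.landmark_of(p,k)[:1]])
    if r: print(fit(k,[p],[r[0]['pixels'].astype(float)],(.494,.307,-1.48) if k[0]=='f' else (.489,.193,0),0))
plan(.494,.307,.04,.09)
```

```text
flat_carton [(array([ 0.4948,  0.3102, -0.0017]), 0.85)]
(array([ 0.49265983,  0.30643167, -1.47185442]), np.float64(0.03669379402246336))
paper_bin [(array([ 0.4868,  0.1912, -0.0072]), 0.61)]
(array([0.4885026 , 0.19199286, 0.34218306]), np.float64(0.17057390731228553))
t 10.05 at [0.4553 0.297  0.2019] yaw 0.0887 shift [ 0.1315 -0.022   0.5398] turn [ 0.0001 -0.     -0.0004] rows 4.0
```

View pics/w3.png

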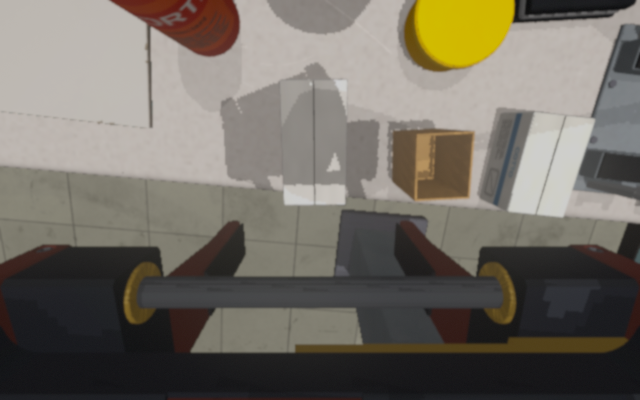

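```bash
python3 -c "
from h import *
plan(.4927,.3064,.03,.099)"
```

```text
t 10.05 at [0.4553 0.297  0.2019] yaw 0.0887 shift [ 0.127  -0.0204  0.5731] turn [ 0.0001 -0.     -0.0033] rows 4.2
```

step_arm([
  {"xyz":[0.06,-0.01,0.05],"delta_rot":[0,0,-0.0033],"fingers":1},
  {"xyz":[0.127,-0.0204,0.12],"delta_rot":[0,0,-0.0033],"fingers":1},
  {"xyz":[0.127,-0.0204,0.24],"delta_rot":[0,0,-0.0033],"fingers":1},
  {"xyz":[0.127,-0.0204,0.35],"delta_rot":[0,0,-0.0033],"fingers":1},
  {"xyz":[0.127,-0.0204,0.44],"delta_rot":[0,0,-0.0033],"fingers":1},
  {"xyz":[0.127,-0.0204,0.52],"delta_rot":[0,0,-0.0033],"fingers":1},
  {"xyz":[0.127,-0.0204,0.56],"delta_rot":[0,0,-0.0033],"fingers":1},
  {"xyz":[0.127,-0.0204,0.573],"delta_rot":[0,0,-0.0033],"fingers":1},
  {"xyz":[0.127,-0.0204,0.573],"delta_rot":[0,0,-0.0033],"fingers":1},
])

```text
time_s: 10.8
ee_pos: [0.492, 0.3073, 0.0296]
eef_rot: [0.0, 0.999, 0.05, -0.001]
force: [-0.1, -0.3, -0.1]
finger_gap: 1.001
grasp_force: 0.0
```

step_arm([
  {"xyz":[0,0,0],"delta_rot":[0,0,0],"fingers":0.6},
  {"xyz":[0,0,0],"delta_rot":[0,0,0],"fingers":0.6},
  {"xyz":[0,0,0],"delta_rot":[0,0,0],"fingers":0.6},
  {"xyz":[0,0,0],"delta_rot":[0,0,0],"fingers":0.6},
  {"xyz":[0,0,0],"delta_rot":[0,0,0],"fingers":0.6},
  {"xyz":[0,0,0],"delta_rot":[0,0,0],"fingers":0.6},
], grip_force=25)

```text
time_s: 11.3
ee_pos: [0.493, 0.3083, 0.0314]
eef_rot: [-0.0, 0.999, 0.051, 0.001]
force: [0.2, -2.0, 7.5]
finger_gap: 0.772
grasp_force: 25.0
```

step_arm([
  {"xyz":[0,0,-0.06],"delta_rot":[0,0,0],"fingers":0.6},
  {"xyz":[0,0,-0.16],"delta_rot":[0,0,0],"fingers":0.6},
  {"xyz":[0,0,-0.28],"delta_rot":[0,0,0],"fingers":0.6},
  {"xyz":[0,0,-0.4],"delta_rot":[0,0,0],"fingers":0.6},
  {"xyz":[0.02,0.1,-0.5],"delta_rot":[0,0,0],"fingers":0.6},
  {"xyz":[0.04,0.22,-0.55],"delta_rot":[0,0,0],"fingers":0.6},
  {"xyz":[0.06,0.35,-0.55],"delta_rot":[0,0,0.02],"fingers":0.6},
  {"xyz":[0.08,0.48,-0.55],"delta_rot":[0,0,0.04],"fingers":0.6},
  {"xyz":[0.1,0.6,-0.55],"delta_rot":[0,0,0.04],"fingers":0.6},
])

```text
time_s: 12.05
ee_pos: [0.5402, 0.1302, 0.196]
eef_rot: [-0.0, 1.0, -0.014, 0.001]
force: [0.4, 0.6, -1.1]
finger_gap: 0.77
grasp_force: 25.0
```

```bash
python3 -c "
from h import *
plan(.5555,-.041,.16,-.026)"
```

```text
t 12.05 at [0.5402 0.1302 0.196 ] yaw -0.027 shift [0.0662 0.5692 0.1201] turn [-0.0001 -0.0005 -0.0003] rows 4.2
```

step_arm([
  {"xyz":[0.015,0.12,0],"delta_rot":[0,0,0],"fingers":0.6},
  {"xyz":[0.03,0.25,0],"delta_rot":[0,0,0],"fingers":0.6},
  {"xyz":[0.045,0.38,0.0],"delta_rot":[0,0,0],"fingers":0.6},
  {"xyz":[0.06,0.48,0.03],"delta_rot":[0,0,0],"fingers":0.6},
  {"xyz":[0.066,0.55,0.06],"delta_rot":[0,0,0],"fingers":0.6},
  {"xyz":[0.066,0.57,0.09],"delta_rot":[0,0,0],"fingers":0.6},
  {"xyz":[0.066,0.57,0.12],"delta_rot":[0,0,0],"fingers":0.6},
  {"xyz":[0.066,0.57,0.12],"delta_rot":[0,0,0],"fingers":0.6},
  {"xyz":[0.066,0.57,0.12],"delta_rot":[0,0,0],"fingers":0.6},
])

```text
time_s: 12.8
ee_pos: [0.5548, -0.0381, 0.1583]
eef_rot: [-0.001, 1.0, -0.012, -0.001]
force: [0.2, 0.7, -1.2]
finger_gap: 0.771
grasp_force: 25.0
```

Run:
```python
from h import *
plan(.5555,-.041,.062,-.026)
p=snap('wrist')
im=p['image'][60:270,215:425,::-1]
cv2.imwrite('pics/c3.png',cv2.resize(im,None,fx=2.8,fy=2.8,interpolation=cv2.INTER_CUBIC))
np.savez('c3.npz',**{k:p[k] for k in('K','rvec','tvec')})
r=cams.cut_out(p,'flat_carton'); print(robot.read_state()['ee_pos'])
```

```text
t 12.8 at [ 0.5548 -0.0381  0.1583] yaw -0.0235 shift [0.0034 0.01   0.3211] turn [-0.0003  0.0006  0.0008] rows 2.3
[ 0.5556945  -0.03811219  0.15920688]
```

View pics/c3.png

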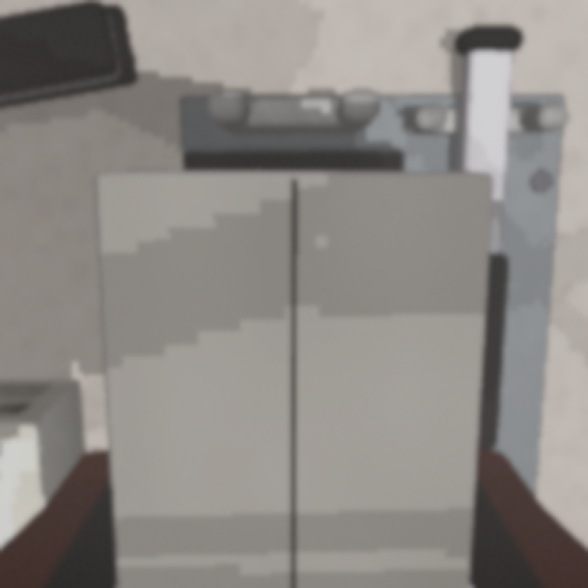

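The far bracket posts are at crop (230,103) and (358,100), and the carton's far corners are at (98,176) and (492,176).

Run:
```python
from h import *
p=dict(np.load('c3.npz'))
f=lambda c,z: ray(p,(c[0]/2.8+215,c[1]/2.8+60),z).round(4)
a,b=f((98,176),.160),f((492,176),.160); print('carton far',a,b,(a+b)/2,b[1]-a[1])
a,b=f((230,103),.085),f((358,100),.085); print('posts',a,b,(a+b)/2)
a,b=f((185,153),.03),f((403,153),.03); print('ledge far edge',a,b,(a+b)/2)
```

```text
carton far [ 0.6194 -0.0077  0.16  ] [ 0.6178 -0.0737  0.16  ] [ 0.6186 -0.0407  0.16  ] -0.066
posts [ 0.6358 -0.0251  0.085 ] [ 0.6358 -0.0571  0.085 ] [ 0.6358 -0.0411  0.085 ]
ledge far edge [ 0.625  -0.0063  0.03  ] [ 0.6234 -0.0755  0.03  ] [ 0.6242 -0.0409  0.03  ]
```

step_arm([
  {"xyz":[0.005,0.002,0.06],"delta_rot":[0,0,0.0008],"fingers":0.6},
  {"xyz":[0.005,0.002,0.12],"delta_rot":[0,0,0.0008],"fingers":0.6},
  {"xyz":[0.005,0.002,0.18],"delta_rot":[0,0,0.0008],"fingers":0.6},
  {"xyz":[0.005,0.002,0.23],"delta_rot":[0,0,0.0008],"fingers":0.6},
  {"xyz":[0.005,0.002,0.27],"delta_rot":[0,0,0.0008],"fingers":0.6},
  {"xyz":[0.005,0.002,0.3],"delta_rot":[0,0,0.0008],"fingers":0.6},
  {"xyz":[0.005,0.002,0.315],"delta_rot":[0,0,0.0008],"fingers":0.6},
  {"xyz":[0.005,0.002,0.322],"delta_rot":[0,0,0.0008],"fingers":0.6},
  {"xyz":[0.005,0.002,0.322],"delta_rot":[0,0,0.0008],"fingers":0.6},
])

```text
time_s: 13.65
ee_pos: [0.5574, -0.0398, 0.0625]
eef_rot: [-0.0, 1.0, -0.013, 0.0]
force: [-0.6, 0.3, -1.1]
finger_gap: 0.773
grasp_force: 25.0
```

step_arm([
  {"xyz":[0,0,0.003],"delta_rot":[0,0,0],"fingers":0.6},
  {"xyz":[0,0,0.003],"delta_rot":[0,0,0],"fingers":0.95},
  {"xyz":[0,0,0.003],"delta_rot":[0,0,0],"fingers":0.95},
  {"xyz":[0,0,0.003],"delta_rot":[0,0,0],"fingers":0.95},
  {"xyz":[0,0,0.003],"delta_rot":[0,0,0],"fingers":0.95},
  {"xyz":[0,0,-0.06],"delta_rot":[0,0,0],"fingers":0.95},
  {"xyz":[0,0,-0.16],"delta_rot":[0,0,0],"fingers":0.95},
  {"xyz":[0,0,-0.28],"delta_rot":[0,0,0],"fingers":0.95},
  {"xyz":[0,0,-0.41],"delta_rot":[0,0,0],"fingers":0.95},
  {"xyz":[0,0,-0.46],"delta_rot":[0,0,0],"fingers":0.95},
])

```text
time_s: 14.48
ee_pos: [0.5596, -0.0406, 0.2056]
eef_rot: [0.001, 1.0, -0.013, 0.004]
force: [0.8, 0.2, -0.4]
finger_gap: 0.952
grasp_force: 0.0
```

Run:
```python
from h import *
p=snap('wrist','w4.png')
print([(np.round(a['point'],4),round(a['confidence'],2)) for a in cams.landmark_of(p,'flat_carton')[:1]])
r=cams.cut_out(p,'flat_carton')
if r: print(fit('flat_carton',[p],[r[0]['pixels'].astype(float)],(.555,-.04,-1.6),.03))
print([(np.round(a['point'],4),round(a['confidence'],2)) for a in cams.landmark_of(p,'bay')[:1]])
plan(.45,.07,.2,-.03)
```

```text
[(array([ 0.5598, -0.0382,  0.0302]), 0.56)]
(array([ 0.55747952, -0.04088928, -1.60233024]), np.float64(0.042209679247421514))
[]
t 14.68 at [ 0.5569 -0.0402  0.2003] yaw -0.0269 shift [-0.3661 -0.3575  0.0008] turn [-0.     -0.0001  0.001 ] rows 3.7
```

View pics/w4.png

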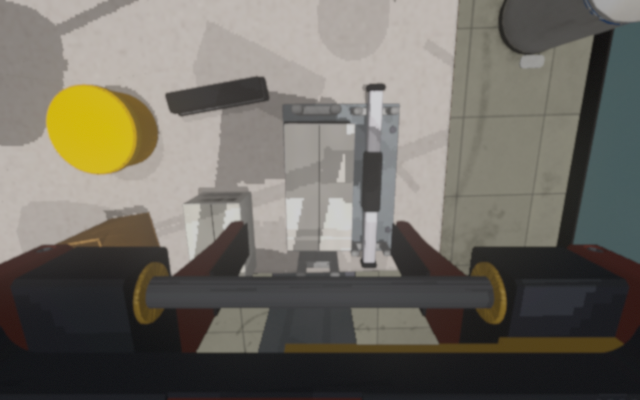

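The flat carton is seated on the ledges (columns 285–353, rows 122–250). Next is the roll carton.

step_arm([
  {"xyz":[-0.36,-0.36,0],"delta_rot":[0,0,0],"fingers":1},
  {"xyz":[-0.36,-0.36,0],"delta_rot":[0,0,0],"fingers":1},
  {"xyz":[-0.36,-0.36,0],"delta_rot":[0,0,0],"fingers":1},
  {"xyz":[-0.36,-0.36,0],"delta_rot":[0,0,0],"fingers":1},
  {"xyz":[-0.36,-0.36,0],"delta_rot":[0,0,0],"fingers":1},
  {"xyz":[-0.36,-0.36,0],"delta_rot":[0,0,0],"fingers":1},
])

```text
time_s: 15.18
ee_pos: [0.4497, 0.0715, 0.1988]
eef_rot: [0.0, 1.0, -0.012, -0.002]
force: [0.5, -0.2, -0.3]
finger_gap: 1.002
grasp_force: 0.0
```

Run:
```python
from h import *
p=snap('wrist','w5.png')
r=cams.cut_out(p,'roll_carton'); 
v,e=fit('roll_carton',[p],[r[0]['pixels'].astype(float)],(.496,.074,-1.62),0); print(v,e)
r=cams.cut_out(p,'paper_bin')
if r: print(fit('paper_bin',[p],[r[0]['pixels'].astype(float)],(.489,.193,0.3),0))
plan(v[0],v[1],.05,v[2]+np.pi/2)
```

```text
[ 0.49522204  0.0725107  -1.58188411] 0.037849609067534234
(array([0.49222893, 0.185444  , 0.13732436]), np.float64(0.2060709681796594))
t 15.33 at [0.4528 0.0701 0.1997] yaw -0.0274 shift [ 0.1415 -0.0121  0.4989] turn [ 0.0001  0.0002 -0.0052] rows 3.7
```

View pics/w5.png

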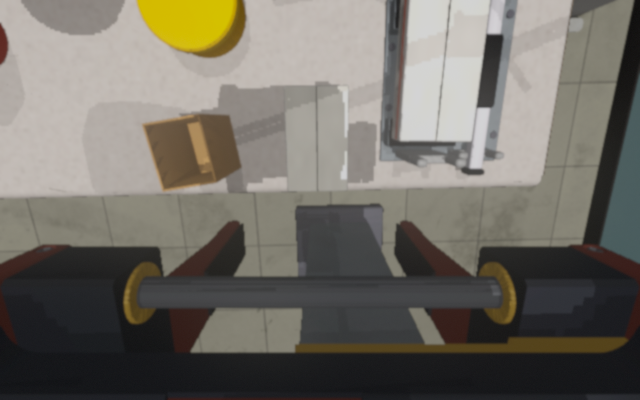

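step_arm([
  {"xyz":[0.07,-0.006,0.05],"delta_rot":[0,0,-0.005],"fingers":1},
  {"xyz":[0.1415,-0.012,0.12],"delta_rot":[0,0,-0.005],"fingers":1},
  {"xyz":[0.1415,-0.012,0.23],"delta_rot":[0,0,-0.005],"fingers":1},
  {"xyz":[0.1415,-0.012,0.34],"delta_rot":[0,0,-0.005],"fingers":1},
  {"xyz":[0.1415,-0.012,0.43],"delta_rot":[0,0,-0.005],"fingers":1},
  {"xyz":[0.1415,-0.012,0.49],"delta_rot":[0,0,-0.005],"fingers":1},
  {"xyz":[0.1415,-0.012,0.515],"delta_rot":[0,0,-0.005],"fingers":1},
  {"xyz":[0.1415,-0.012,0.515],"delta_rot":[0,0,-0.005],"fingers":1},
])

```text
time_s: 16.0
ee_pos: [0.494, 0.0723, 0.0438]
eef_rot: [0.0, 1.0, -0.006, -0.002]
force: [1.1, -0.8, -0.8]
finger_gap: 1.0
grasp_force: 0.0
```

step_arm([
  {"xyz":[0,0,0],"delta_rot":[0,0,0],"fingers":0.5},
  {"xyz":[0,0,0],"delta_rot":[0,0,0],"fingers":0.5},
  {"xyz":[0,0,0],"delta_rot":[0,0,0],"fingers":0.5},
  {"xyz":[0,0,0],"delta_rot":[0,0,0],"fingers":0.5},
  {"xyz":[0,0,0],"delta_rot":[0,0,0],"fingers":0.5},
  {"xyz":[0,0,0],"delta_rot":[0,0,0],"fingers":0.5},
  {"xyz":[0,0,0],"delta_rot":[0,0,0],"fingers":0.5},
], grip_force=25)

```text
time_s: 16.58
ee_pos: [0.4954, 0.0732, 0.0469]
eef_rot: [-0.0, 1.0, -0.006, 0.001]
force: [-0.1, -0.6, 6.8]
finger_gap: 0.683
grasp_force: 25.0
```

```bash
python3 -c "
from h import *
plan(.557,-.04,.2,-.03)"
```

```text
t 16.58 at [0.4954 0.0732 0.0469] yaw -0.011 shift [ 0.2104  0.3749 -0.51  ] turn [-0.     -0.0006  0.006 ] rows 4.8
```

step_arm([
  {"xyz":[0,0,-0.06],"delta_rot":[0,0,0],"fingers":0.5},
  {"xyz":[0,0,-0.16],"delta_rot":[0,0,0],"fingers":0.5},
  {"xyz":[0,0,-0.28],"delta_rot":[0,0,0],"fingers":0.5},
  {"xyz":[0,0.0,-0.4],"delta_rot":[0,0,0],"fingers":0.5},
  {"xyz":[0.05,0.08,-0.48],"delta_rot":[0,0,0.006],"fingers":0.5},
  {"xyz":[0.11,0.18,-0.51],"delta_rot":[0,0,0.006],"fingers":0.5},
  {"xyz":[0.17,0.29,-0.51],"delta_rot":[0,0,0.006],"fingers":0.5},
  {"xyz":[0.21,0.36,-0.51],"delta_rot":[0,0,0.006],"fingers":0.5},
  {"xyz":[0.21,0.375,-0.51],"delta_rot":[0,0,0.006],"fingers":0.5},
  {"xyz":[0.21,0.375,-0.51],"delta_rot":[0,0,0.006],"fingers":0.5},
])

```text
time_s: 17.42
ee_pos: [0.5564, -0.0413, 0.1988]
eef_rot: [-0.0, 1.0, -0.016, -0.0]
force: [0.3, 0.4, -1.2]
finger_gap: 0.681
grasp_force: 25.0
```

Run:
```python
from h import *
p=snap('wrist')
im=p['image'][60:270,215:425,::-1]
cv2.imwrite('pics/c4.png',cv2.resize(im,None,fx=2.8,fy=2.8,interpolation=cv2.INTER_CUBIC))
s=robot.read_state()['ee_pos']
r=cams.cut_out(p,'roll_carton')
if r: print(s,fit('roll_carton',[p],[r[0]['pixels'].astype(float)],(s[0],s[1],-1.6),s[2]-.046))
plan(.557,-.04,.11,-.03)
```

```text
[ 0.55549681 -0.04003484  0.19849659] (array([ 0.55624594, -0.04201735, -1.60075826]), np.float64(0.2368067629350591))
t 17.52 at [ 0.5551 -0.0393  0.1984] yaw -0.0304 shift [0.0069 0.0025 0.2948] turn [-0.0003  0.0006 -0.0001] rows 2.1
```

step_arm([
  {"xyz":[0.004,0.001,0.06],"delta_rot":[0,0,0],"fingers":0.5},
  {"xyz":[0.004,0.001,0.12],"delta_rot":[0,0,0],"fingers":0.5},
  {"xyz":[0.004,0.001,0.18],"delta_rot":[0,0,0],"fingers":0.5},
  {"xyz":[0.004,0.001,0.23],"delta_rot":[0,0,0],"fingers":0.5},
  {"xyz":[0.004,0.001,0.26],"delta_rot":[0,0,0],"fingers":0.5},
  {"xyz":[0.004,0.001,0.28],"delta_rot":[0,0,0],"fingers":0.5},
  {"xyz":[0.004,0.001,0.294],"delta_rot":[0,0,0],"fingers":0.5},
  {"xyz":[0.004,0.001,0.294],"delta_rot":[0,0,0],"fingers":0.5},
])

```text
time_s: 18.18
ee_pos: [0.5571, -0.0398, 0.1103]
eef_rot: [-0.0, 1.0, -0.015, -0.0]
force: [-0.4, 0.2, -0.7]
finger_gap: 0.681
grasp_force: 25.0
```

step_arm([
  {"xyz":[0,0,0.005],"delta_rot":[0,0,0],"fingers":0.5},
  {"xyz":[0,0,0.006],"delta_rot":[0,0,0],"fingers":0.5},
  {"xyz":[0,0,0.006],"delta_rot":[0,0,0],"fingers":0.85},
  {"xyz":[0,0,0.006],"delta_rot":[0,0,0],"fingers":0.85},
  {"xyz":[0,0,0.006],"delta_rot":[0,0,0],"fingers":0.85},
  {"xyz":[0,0,0.006],"delta_rot":[0,0,0],"fingers":0.85},
  {"xyz":[0,0,-0.06],"delta_rot":[0,0,0],"fingers":0.85},
  {"xyz":[0,0,-0.17],"delta_rot":[0,0,0],"fingers":0.85},
  {"xyz":[0,0,-0.28],"delta_rot":[0,0,0],"fingers":0.85},
  {"xyz":[0,0,-0.3],"delta_rot":[0,0,0],"fingers":0.85},
])

```text
time_s: 19.02
ee_pos: [0.5606, -0.041, 0.2059]
eef_rot: [0.001, 1.0, -0.015, 0.004]
force: [1.0, -0.2, 0.8]
finger_gap: 0.849
grasp_force: 0.0
```

Run:
```python
from h import *
p=snap('wrist','w6.png')
r=cams.cut_out(p,'roll_carton')
if r: print(fit('roll_carton',[p],[r[0]['pixels'].astype(float)],(.557,-.04,-1.6),.062))
plan(.435,.19,.2,0)
```

```text
(array([ 0.55818001, -0.04111081, -1.60636159]), np.float64(0.04064251489594936))
t 19.12 at [ 0.5592 -0.0407  0.2029] yaw -0.0301 shift [-0.4368 -0.7563  0.0069] turn [ 0.0002 -0.0016 -0.0096] rows 6.3
```

View pics/w6.png

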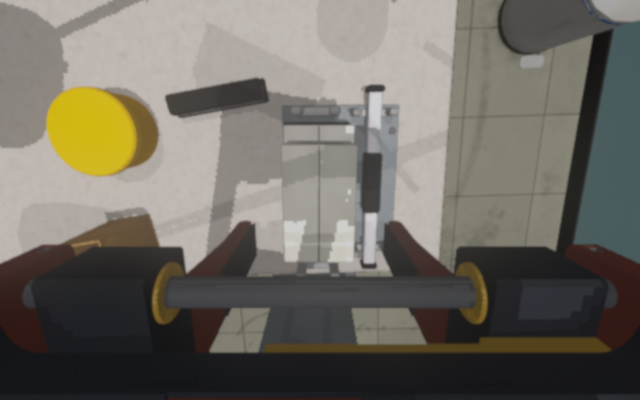

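The roll carton is centred on the flat carton (fit 0.558, −0.041, yaw −1.606). Next is the bin.

step_arm([
  {"xyz":[-0.43,-0.75,0],"delta_rot":[0,0,-0.01],"fingers":1},
  {"xyz":[-0.43,-0.75,0],"delta_rot":[0,0,-0.01],"fingers":1},
  {"xyz":[-0.43,-0.75,0],"delta_rot":[0,0,-0.01],"fingers":1},
  {"xyz":[-0.43,-0.75,0],"delta_rot":[0,0,-0.01],"fingers":1},
  {"xyz":[-0.43,-0.75,0],"delta_rot":[0,0,-0.01],"fingers":1},
  {"xyz":[-0.43,-0.75,0],"delta_rot":[0,0,-0.01],"fingers":1},
  {"xyz":[-0.43,-0.75,0],"delta_rot":[0,0,-0.01],"fingers":1},
  {"xyz":[-0.43,-0.75,0],"delta_rot":[0,0,-0.01],"fingers":1},
])

```text
time_s: 19.78
ee_pos: [0.4326, 0.1901, 0.1992]
eef_rot: [0.0, 1.0, 0.003, -0.002]
force: [-0.5, -1.5, -0.1]
finger_gap: 1.002
grasp_force: 0.0
```

Run:
```python
from h import *
p=snap('wrist')
x0,y0=proj(p,[[.489,.192,.06]])[0].astype(int); print(x0,y0)
im=p['image'][y0-70:y0+70,x0-70:x0+70,::-1]
cv2.imwrite('pics/c5.png',cv2.resize(im,None,fx=4,fy=4,interpolation=cv2.INTER_CUBIC))
np.savez('c5.npz',o=[x0-70,y0-70],**{k:p[k] for k in('K','rvec','tvec')})
r=cams.cut_out(p,'paper_bin'); m=r[0]['pixels'].astype(float)
for y in (.2,-1.3,-.3): print(fit('paper_bin',[p],[m],(.489,.192,y),0))
```

```text
316 129
(array([0.48940727, 0.19047215, 0.37062791]), np.float64(0.2909575222494061))
(array([ 0.48971797,  0.19012289, -1.43564464]), np.float64(0.02835336666312095))
(array([ 0.48962418,  0.19022964, -0.10594457]), np.float64(0.2988644825018615))
```

View pics/c5.png

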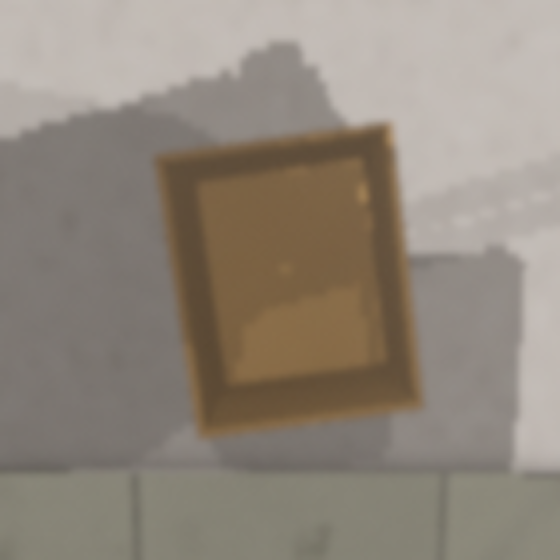

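The bin's mouth is a tilted rectangle (crop corners at (158,158), (388,125), (422,405) and (202,435)). This agrees with the fitted yaw of −1.436.

```bash
python3 -c "
from h import *
plan(.4897,.1901,.065,.135)"
```

```text
t 19.88 at [0.4351 0.1879 0.1998] yaw 0.0029 shift [ 0.1825 -0.0071  0.4491] turn [ 0.0003  0.0004 -0.042 ] rows 3.5
```

step_arm([
  {"xyz":[0.06,-0.003,0.02],"delta_rot":[0,0,-0.02],"fingers":1},
  {"xyz":[0.13,-0.005,0.05],"delta_rot":[0,0,-0.042],"fingers":1},
  {"xyz":[0.1825,-0.007,0.11],"delta_rot":[0,0,-0.042],"fingers":1},
  {"xyz":[0.1825,-0.007,0.21],"delta_rot":[0,0,-0.042],"fingers":1},
  {"xyz":[0.1825,-0.007,0.31],"delta_rot":[0,0,-0.042],"fingers":1},
  {"xyz":[0.1825,-0.007,0.39],"delta_rot":[0,0,-0.042],"fingers":1},
  {"xyz":[0.1825,-0.007,0.44],"delta_rot":[0,0,-0.042],"fingers":1},
  {"xyz":[0.1825,-0.007,0.45],"delta_rot":[0,0,-0.042],"fingers":1},
  {"xyz":[0.1825,-0.007,0.45],"delta_rot":[0,0,-0.042],"fingers":1},
])

```text
time_s: 20.63
ee_pos: [0.4901, 0.1888, 0.0643]
eef_rot: [0.0, 0.998, 0.066, -0.001]
force: [-0.3, -0.2, -0.4]
finger_gap: 0.999
grasp_force: 0.0
```

step_arm([
  {"xyz":[0,0,0],"delta_rot":[0,0,0],"fingers":0.4},
  {"xyz":[0,0,0],"delta_rot":[0,0,0],"fingers":0.4},
  {"xyz":[0,0,0],"delta_rot":[0,0,0],"fingers":0.4},
  {"xyz":[0,0,0],"delta_rot":[0,0,0],"fingers":0.4},
  {"xyz":[0,0,0],"delta_rot":[0,0,0],"fingers":0.4},
  {"xyz":[0,0,0],"delta_rot":[0,0,0],"fingers":0.4},
  {"xyz":[0,0,0],"delta_rot":[0,0,0],"fingers":0.4},
  {"xyz":[0,0,0],"delta_rot":[0,0,0],"fingers":0.4},
], grip_force=20)

```text
time_s: 21.3
ee_pos: [0.4903, 0.1907, 0.0662]
eef_rot: [-0.0, 0.998, 0.067, 0.0]
force: [-0.6, 0.0, 5.5]
finger_gap: 0.568
grasp_force: 20.0
```

```bash
python3 -c "
from h import *
plan(.5575,-.0405,.24,-.033)"
```

```text
t 21.3 at [0.4903 0.1907 0.0662] yaw 0.1336 shift [ 0.1196  0.7937 -0.5795] turn [-0.0001 -0.0002  0.053 ] rows 7.1
```

step_arm([
  {"xyz":[0,0,-0.06],"delta_rot":[0,0,0],"fingers":0.4},
  {"xyz":[0,0,-0.16],"delta_rot":[0,0,0],"fingers":0.4},
  {"xyz":[0,0,-0.28],"delta_rot":[0,0,0],"fingers":0.4},
  {"xyz":[0,0.08,-0.37],"delta_rot":[0,0,0],"fingers":0.4},
  {"xyz":[0.02,0.19,-0.42],"delta_rot":[0,0,0.01],"fingers":0.4},
  {"xyz":[0.04,0.3,-0.47],"delta_rot":[0,0,0.02],"fingers":0.4},
  {"xyz":[0.07,0.42,-0.52],"delta_rot":[0,0,0.04],"fingers":0.4},
  {"xyz":[0.09,0.54,-0.56],"delta_rot":[0,0,0.053],"fingers":0.4},
  {"xyz":[0.11,0.66,-0.58],"delta_rot":[0,0,0.053],"fingers":0.4},
  {"xyz":[0.12,0.75,-0.58],"delta_rot":[0,0,0.053],"fingers":0.4},
])

```text
time_s: 22.13
ee_pos: [0.5574, -0.0305, 0.2413]
eef_rot: [0.001, 1.0, -0.017, 0.002]
force: [-0.1, 0.3, -0.9]
finger_gap: 0.567
grasp_force: 20.0
```

```bash
python3 -c "
from h import *
plan(.5575,-.0405,.22,-.033)"
```

```text
t 22.13 at [ 0.5574 -0.0305  0.2413] yaw -0.034 shift [0.0011 0.0331 0.0711] turn [ 0.0004 -0.0011 -0.0003] rows 0.6
```

step_arm([
  {"xyz":[0.003,0.02,0.03],"delta_rot":[0,0,0],"fingers":0.4},
  {"xyz":[0.003,0.04,0.06],"delta_rot":[0,0,0],"fingers":0.4},
  {"xyz":[0.003,0.04,0.07],"delta_rot":[0,0,0],"fingers":0.4},
  {"xyz":[0.003,0.04,0.07],"delta_rot":[0,0,0],"fingers":0.4},
])

```text
time_s: 22.47
ee_pos: [0.5542, -0.0385, 0.2166]
eef_rot: [-0.001, 1.0, -0.016, -0.002]
force: [0.0, 0.2, -1.8]
finger_gap: 0.568
grasp_force: 20.0
```

Run:
```python
from h import *
plan(.5575,-.0405,.184,-.033)
p=snap('wrist'); z=robot.read_state()['ee_pos'][2]-.066
r=cams.cut_out(p,'paper_bin'); m=r[0]['pixels'].astype(float); print(fit('paper_bin',[p],[m],(.557,-.04,-1.6),z))
plan(.5575,-.0405,.184,-.033)
```

```text
t 22.47 at [ 0.5542 -0.0385  0.2166] yaw -0.0329 shift [0.0118 0.0065 0.1085] turn [-0.0004  0.0015  0.    ] rows 0.8
(array([ 0.55352116, -0.03919765, -1.58991008]), np.float64(0.33732544401159675))
t 22.57 at [ 0.5553 -0.0382  0.218 ] yaw -0.0318 shift [0.0079 0.0074 0.1131] turn [-0.0003  0.0006  0.0004] rows 0.8
```

Descend to TCP 0.1845 (bin bottom about 0.118).

step_arm([
  {"xyz":[0.008,0.006,0.03],"delta_rot":[0,0,0],"fingers":0.4},
  {"xyz":[0.008,0.006,0.06],"delta_rot":[0,0,0],"fingers":0.4},
  {"xyz":[0.008,0.006,0.085],"delta_rot":[0,0,0],"fingers":0.4},
  {"xyz":[0.008,0.006,0.1],"delta_rot":[0,0,0],"fingers":0.4},
  {"xyz":[0.008,0.006,0.107],"delta_rot":[0,0,0],"fingers":0.4},
  {"xyz":[0.008,0.006,0.107],"delta_rot":[0,0,0],"fingers":0.4},
])

```text
time_s: 23.07
ee_pos: [0.558, -0.0413, 0.1857]
eef_rot: [-0.0, 1.0, -0.016, -0.001]
force: [-0.6, 0.9, -0.7]
finger_gap: 0.564
grasp_force: 20.0
```

step_arm([
  {"xyz":[0,0,0.005],"delta_rot":[0,0,0],"fingers":0.4},
  {"xyz":[0,0,0.008],"delta_rot":[0,0,0],"fingers":0.4},
  {"xyz":[0,0,0.008],"delta_rot":[0,0,0],"fingers":0.4},
])

```text
time_s: 23.32
ee_pos: [0.5587, -0.0417, 0.1843]
eef_rot: [-0.0, 1.0, -0.017, 0.0]
force: [0.2, 0.2, -1.0]
finger_gap: 0.568
grasp_force: 20.0
```

step_arm([
  {"xyz":[0,0,0],"delta_rot":[0,0,0],"fingers":0.8},
  {"xyz":[0,0,0],"delta_rot":[0,0,0],"fingers":0.8},
  {"xyz":[0,0,0],"delta_rot":[0,0,0],"fingers":0.8},
  {"xyz":[0,0,0],"delta_rot":[0,0,0],"fingers":0.8},
  {"xyz":[0,0,0],"delta_rot":[0,0,0],"fingers":0.8},
  {"xyz":[0,0,-0.06],"delta_rot":[0,0,0],"fingers":0.8},
  {"xyz":[0,0,-0.15],"delta_rot":[0,0,0],"fingers":0.8},
  {"xyz":[0,0,-0.27],"delta_rot":[0,0,0],"fingers":0.8},
  {"xyz":[0,0,-0.35],"delta_rot":[0,0,0],"fingers":0.8},
  {"xyz":[0,0,-0.35],"delta_rot":[0,0,0],"fingers":0.8},
])

```text
time_s: 24.15
ee_pos: [0.5617, -0.0422, 0.2949]
eef_rot: [0.001, 1.0, -0.017, 0.005]
force: [0.9, -0.1, 0.1]
finger_gap: 0.802
grasp_force: 0.0
```

Run:
```python
from h import *
for n in ('wrist','scene','top'):
    p=snap(n,'f_'+n+'.png')
    for k,z,x0 in(('paper_bin',.117,(.557,-.04,-1.6)),('roll_carton',.062,(.557,-.04,-1.6)),('flat_carton',.03,(.557,-.04,-1.6)),('bar',.012,(.556,-.102,-1.6))):
        r=cams.cut_out(p,k); l=cams.landmark_of(p,k)
        print(n,k,[(np.round(a['point'],3),round(a['confidence'],2)) for a in l[:1]], fit(k,[p],[r[0]['pixels'].astype(float)],x0,z) if r and k=='paper_bin' else '')
a=cv2.imread('pics/f_wrist.png')[60:270,200:420]; b=cv2.imread('pics/f_scene.png')[130:290,300:460]
cv2.imwrite('pics/f.png',np.hstack([cv2.resize(a,(400,400)),cv2.resize(b,(400,400))]))
print(robot.read_state()['force'])
```

```text
wrist paper_bin [(array([ 0.557, -0.041,  0.113]), 0.96)] (array([ 0.55813109, -0.04242761, -1.58823915]), np.float64(0.05563842859650627))
wrist roll_carton [] 
wrist flat_carton [] 
wrist bar [(array([ 0.558, -0.096,  0.014]), 0.96)] 
scene paper_bin [(array([0.655, 0.066, 0.001]), 0.74)] (array([ 0.55882067, -0.03782821, -1.74625745]), np.float64(0.0748581578629693))
scene roll_carton [(array([ 0.561, -0.044,  0.064]), 0.82)] 
scene flat_carton [(array([ 0.56 , -0.037,  0.029]), 0.9)] 
scene bar [(array([ 0.559, -0.039, -0.   ]), 0.31)] 
top paper_bin [(array([ 0.559, -0.04 ,  0.118]), 0.85)] (array([ 0.55540365, -0.04249495, -1.6145872 ]), np.float64(0.3874403301572812))
top roll_carton [(array([ 0.558, -0.039,  0.061]), 0.91)] 
top flat_carton [] 
top bar [(array([ 0.557, -0.1  ,  0.013]), 0.93)] 
[ 0.34495055 -0.00741181 -0.35597069]
```

View pics/f.png

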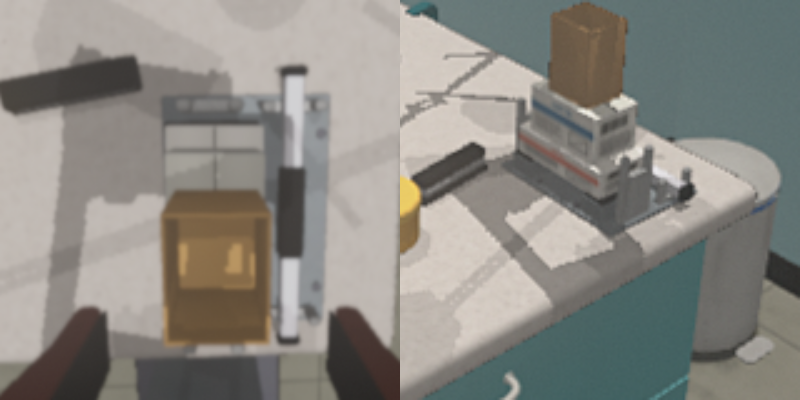

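The final pictures show the stack upright and aligned in the bay, with the bin at left-panel (215,270) and the bar parked at left-panel column 290. The gripper is clear of everything.

```bash
python3 -c "
from station import robot
print(robot.sign_off())"
```

```text
the job is handed in; nothing more can be done
None
```

The job is handed in: in the final camera check the bar lay in the parking brackets, with the flat carton, cotton-roll carton and bin stacked upright and centred in the bay and the gripper clear of everything; the sign-off returned no verdict.

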